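Seat the mill sweep on its spindle dogs

TASK

The sweep in the malt mill's pan was dropped in crooked: its tapered shank is in the spindle, but the hub rides up on the two drive dogs. Lift the paddle latch so that the clear guard lid pops ajar, push the lid right up until it stands upright, then, without lifting the sweep out, turn it round in place by pushing on one of its arms until the drive slot drops over the dogs, and press it down fully home. Leave the lid standing open and leave the other things on the bench where they are.

Things in the scene. Friction and masses are not known exactly. Their poses are not given: they have to be found in the camera images.
- mill: fixed bench malt mill: square open steel pan, 180 mm outside, 168 mm inside, rim 100 mm and pan floor 48 mm above the table. A green motor sticks out of its +y side to 214 mm from the spindle axis, up to 113 mm high. Origin on the table under the spindle axis; its -x side (latch) faces the robot, the lid is hinged along its +x side.
- paddle_grip (a point): grip point of the latch's black paddle: a tab 22 mm wide, 9 mm thick, sticking out level from the lid's front edge towards the mill's -x and ending in a round-ended cross-bar along the mill's y, 14 mm thick and 42 mm long over its ball ends. The point is the bar's centre, 32 mm from the paddle's pivot at the lid's edge. A 12 mm wide pawl hangs below, near the mill wall; else free room around.
- paddle (a joint): paddle angle, rad: 0 latched, grows as its free end is lifted, stop at 0.65; the pawl is clear above about 0.2. Takes 4 to 8 N at the bar; when let go it creeps back in about half a second, time enough for the lid to pop up past the strike.
- lid_hinge (a point): middle of the lid's hinge line (along the mill's y), 96 mm beyond the spindle axis, 103.5 mm above the table.
- lid_edge (a point): middle of the lid's free front edge, at mid-thickness (the paddle's pivot), 190 mm from the hinge line; the steel-framed edge is 180 mm wide and 6 mm thick, free on both sides of the 40 mm wide latch. The pawl juts 34 mm out of the lid's underside here.
- lid (a joint): lid angle, rad: 0 shut (flat), 1.57 upright, stop at 1.75. Locked while the pawl is engaged; once it is clear a light spring pops the lid ajar, to about 0.6; from there it must be pushed (under 5 N at the edge) and stays at any angle where it is left.
- spindle_face (a point): centre of the spindle's flat top (84 mm disc), 60 mm above the table. Its x axis runs along the two drive dogs: blocks 8 mm wide, 8 mm high, bevelled on top, 22 to 40 mm either side of the axis, their ends showing beyond the sweep's hub. The taper bore is 36 mm wide at the mouth, 48 mm deep. The spindle is braked: it does not turn under ordinary pushes.
- sweep: loose steel sweep, 0.4 kg: hub 64 mm across over a tapered shank 45 mm long. Origin on the axis in the hub's underside, z up. The drive slot (14 mm wide, 10 deep) runs along its x and shows as notches in the hub's rim. Flat arms, 14 mm wide, run along +y and -y out to 70 mm from the axis, 8 to 16 mm above the origin, with blades at 54 to 70 mm from 6 mm below the origin.
- sweep_top (a point): centre of the sweep's flat top, 44 mm across, 22 mm above its origin: press here. It starts riding 8 mm above home on the dogs, leaning slightly, and turns there with under 2 N at an arm. Where slot and dogs line up (every half turn) it drops 4 mm onto a stiff ejector; a push of 10 N or so moves it the last 4 mm until hub meets spindle face, and it stays.
- bottle_a: amber beer bottle, 60 mm across, 190 mm high, a bystander; origin at its underside
- bottle_b: second amber beer bottle, same size, a bystander; origin at its underside
- mug: steel mug, 80 mm across, 85 mm high, a bystander; origin at its underside
- tin: low aluminium tin, 72 mm across, 55 mm high, a bystander; origin at its underside
- jar: glass jar, 68 mm across, 90 mm high, a bystander; origin at its underside
- spanner: steel spanner, 170 mm long, lying flat, a bystander
- spoon: steel spoon, 260 mm long, lying flat, a bystander
- bowl: steel bowl, 120 mm across, 50 mm high, a bystander; origin at its underside

How it is judged:
By the outcome, as a careful person would: the job done as asked, in the order asked, and still so for the second after the job is handed in, with the robot touching nothing.
It also fails if it takes over 67 s, if anything falls off the work surface, if the arm or the gripper's body presses on something with over 40 N, if the wrist force passes 120 N, or if a joint passes its speed limit or range.

ROBOT

A 6-joint arm with a two-finger parallel gripper is mounted at the origin on the work surface. World frame = base frame: x ahead of the robot, y to its left, z up, the work surface at z = 0. Lengths are in m, angles in rad, forces in N, time in s.
With the tool pointing down it reaches from about 0.35 to 0.775 m from the base axis. Payload 7.3 kg.
Tool frame: the origin (TCP) lies at the very end of the fingers, on their centre line; the grasp point (between the pads) lies 19 mm behind it; z points along the fingers, x is the direction in which the jaws open and shut, and the axes are right-handed (so a half turn about z gives the same grasp; the last joint's range is limited). The gripper opens to 92 mm and grips with 3 to 60 N. Pads are 19 mm wide; open, the fingers measure 130 mm over their backs; the gripper's body (75 mm by 190 mm) begins 47 mm behind the grasp point.
Start: joints at [-0.146, 0.342, 1.524, -0, 1.275, -0.146], TCP at [0.525, 0, 0.227] pointing down, gripper open.
Joint ranges: [-2.53, 2.53], [-0.77, 2.02], [0.04, 2.7], [-1, 4.14], [0.28, 2.66], [-3.11, 3.11]. Speed limits (rad/s): [2.57, 2.57, 3.14, 3.14, 3.14, 3.14].

INTERFACE

Orientations are given as a unit quaternion [w, x, y, z].
In Python, from workcell import arm gives the robot as it stands.
- The arm moves only by the tool step_arm, never from a script. Its argument "motion" is a list of rows, each a list of 4 numbers: the shift along the tool's x, y, z scaled (see below), then the turn about the tool's z scaled (see below). In form: [[tx, ty, tz, spin], ...]. A call has exactly 8 rows; each row is the pose to reach, as a shift and turn from the pose commanded when the call began, along the tool's axes at that moment; what a row does not reach only later rows make up. The controller multiplies each number of a shift by 0.3 m and each number of a turn by 90 degrees. A row lasts 1/10 s, in which the tool goes at most 50 mm and 8.59 degrees, less where a joint would pass 70% of its speed; a pose out of reach is approached as far as the arm can. A call with a number of a shift or a turn outside -1 to 1 is refused whole. A call with a gripper value outside its range is refused whole. "jaw" is the gripper command: -1 is shut, 1 is fully open, values between are in proportion, set as the call begins (left out, the last holds). The fingers move at their own pace and stop on an object; "force" is the grip in N (left out, the last holds). Time passes only in rows, so rows that repeat a pose let the fingers close, or fill a call up. It gives the time, the measured TCP pose, the force and the opening at its end, in the units of the state.
- arm.sense(): the state, without advancing time (a new reading comes with each control period).
- arm.grab_frame(name): name is "scene" or "side" or "wrist"; returns the picture (400x640x3 uint8, red, green, blue); there is no depth.
- arm.get_calibration(name): a dict with "mtx" (3x3 intrinsics, pixels), "D" ([k1, k2, p1, p2, k3] as OpenCV has them; the pictures are not rectified), "world_to_cam" (4x4, takes a point from world to camera coordinates); the wrist camera has in their place "T_tool_cam" (4x4, takes a point from camera to tool coordinates, whose origin is the TCP and whose axes are the tool frame's). Camera axes: x right, y down, z forward; pixel columns grow to the right and rows downward; lengths in m; the calibration is good to about 2 mm. A picture is of the moment at which its call begins: read the wrist's pose just before it. get_calibration takes no time and is no camera call.
- arm.finish_job(): hands the job in, once; it reports no verdict.
The state is a dict: "time_s": time; "qpos": joint angles; "dq": joint speeds; "joint_efforts": joint torques, N m; "position": TCP position; "orientation": TCP orientation; "ft_force": force on the tool from outside, world axes, zero at the start; "wrist_torque": the same for the moment, N m; "opening": opening from 0.0 (shut) to 1.0 (fully open).
Only numpy, scipy, OpenCV 4.12 (cv2) and the standard library are available. Lean on these libraries where they do the work, as an engineer would, in place of code of your own. Each camera call takes 0.05 s, during which the arm holds its last target. There are 200 camera calls.

## Working session

There is one attempt and no reset: what is moved stays moved. The work goes in short steps, Python scripts to look and compute and a tool call to move; the robot and the scene stay as the last step left them, time stands still between calls to the robot, and variables do not carry over. Pictures are saved under pics/ and viewed, about 8 in all and at most 12, crops included, and the job is handed in when it is done.

Besides the shell and the picture viewer there is one more tool, called after "Call:" in YAML: its name, and indented under it one key for each argument. step_arm: Moves the arm, as the interface text tells. Shifts and turns lie within -1 to 1; 1 stands for 0.3 m of shift or 90 degrees of turn. Its arguments: {"type":"object","properties":{"motion":{"type":"array"},"jaw":{"type":"number"},"force":{"type":"number"}},"required":["motion"]}

```bash
mkdir -p pics; ls; python3 - <<'E'
from workcell import arm
import cv2,numpy as np
np.set_printoptions(precision=4,suppress=True)
s=arm.sense();print(s)
for n in("scene","side","wrist"):
    f=arm.grab_frame(n);cv2.imwrite(f"pics/{n}0.png",f[:,:,::-1]);print(n,arm.get_calibration(n))
E
```

```text
pics
{'time_s': 0.0, 'qpos': array([-0.146 ,  0.3427,  1.525 , -0.    ,  1.2754, -0.146 ]), 'dq': array([-0.0006, -0.0004, -0.0001, -0.0016, -0.0021, -0.0002]), 'joint_efforts': array([  0.0008, -43.1246, -24.422 ,   0.0718,   0.0559,  -0.0001]), 'position': array([0.5246, 0.0001, 0.226 ]), 'orientation': array([-0.0001,  1.    , -0.    , -0.0007]), 'ft_force': array([-0.3685, -0.3064, -0.4936]), 'wrist_torque': array([-0.0386, -0.0764,  0.0086]), 'opening': 0.9960909206349855}
scene {'mtx': array([[437.7011,   0.    , 327.1587],
       [  0.    , 437.7011, 202.8944],
       [  0.    ,   0.    ,   1.    ]]), 'D': array([-0.0441,  0.    ,  0.    ,  0.    ,  0.    ]), 'world_to_cam': array([[-0.1785,  0.9838,  0.0144,  0.0511],
       [ 0.756 ,  0.1465, -0.638 , -0.3629],
       [-0.6298, -0.103 , -0.7699,  1.8274],
       [ 0.    ,  0.    ,  0.    ,  1.    ]])}
side {'mtx': array([[420.1046,   0.    , 325.4308],
       [  0.    , 420.1046, 209.1439],
       [  0.    ,   0.    ,   1.    ]]), 'D': array([-0.1073,  0.    ,  0.    ,  0.    ,  0.    ]), 'world_to_cam': array([[ 0.7981, -0.6024, -0.0137, -0.4012],
       [-0.4044, -0.5185, -0.7534,  0.3088],
       [ 0.4468,  0.6068, -0.6574,  1.0084],
       [ 0.    ,  0.    ,  0.    ,  1.    ]])}
wrist {'mtx': array([[285.5991,   0.    , 320.5391],
       [  0.    , 285.5991, 199.9228],
       [  0.    ,   0.    ,   1.    ]]), 'D': array([-0.0037,  0.    ,  0.    ,  0.    ,  0.    ]), 'T_tool_cam': array([[ 1.    , -0.0004,  0.0013, -0.0002],
       [ 0.    ,  0.9643,  0.2649, -0.0712],
       [-0.0013, -0.2649,  0.9643, -0.1583],
       [ 0.    ,  0.    ,  0.    ,  1.    ]])}
```

View pics/scene0.png

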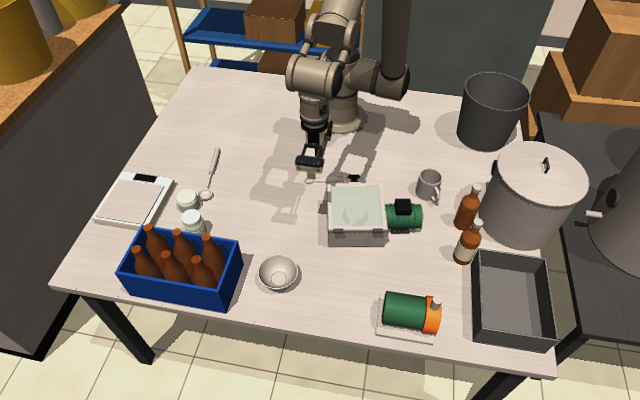

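View pics/side0.png

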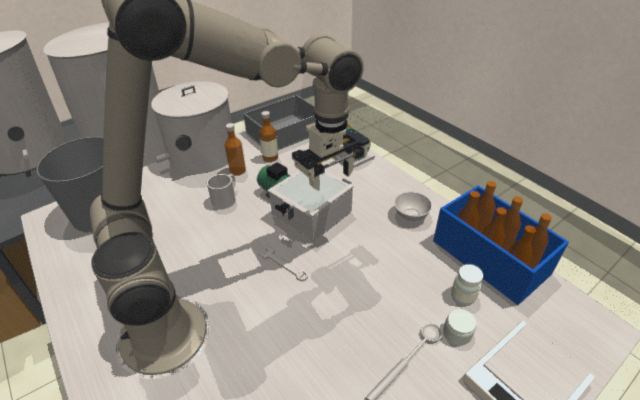

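View pics/wrist0.png

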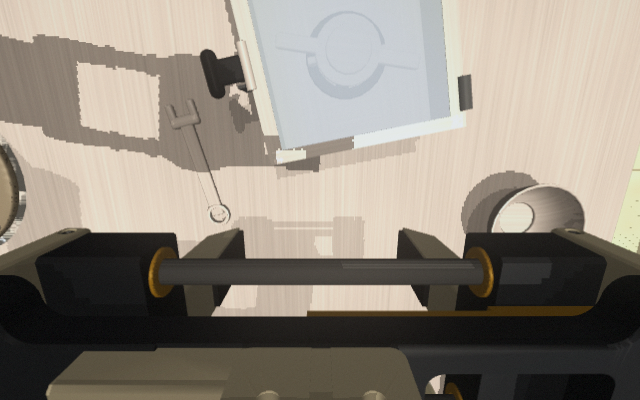

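The scene and side views show the mill near the table centre with its motor on +y and the latch facing the robot. In the wrist view the black bar is at about (212,73), the lid's −y edge runs (278,160)–(465,122), and the hub is near (347,55). The yaw is about +11°.

```bash
cat > h.py <<'E'
from workcell import arm
import cv2,numpy as np
from scipy.spatial.transform import Rotation as R
np.set_printoptions(precision=4,suppress=True)
def pose(s=None):
    s=s or arm.sense();q=s["orientation"];T=np.eye(4)
    T[:3,:3]=R.from_quat([q[1],q[2],q[3],q[0]]).as_matrix();T[:3,3]=s["position"];return T
def camT(n,T=None):
    c=arm.get_calibration(n)
    return c,((pose() if T is None else T)@c["T_tool_cam"] if n=="wrist" else np.linalg.inv(c["world_to_cam"]))
def ray(n,px,z,T=None):
    c,W=camT(n,T);p=cv2.undistortPoints(np.array(px,float).reshape(-1,1,2),c["mtx"],c["D"]).reshape(-1,2)
    d=np.c_[p,np.ones(len(p))]@W[:3,:3].T;o=W[:3,3]
    return o+d*((z-o[2])/d[:,2])[:,None]
def proj(n,P,T=None):
    c,W=camT(n,T);M=np.linalg.inv(W)
    return cv2.projectPoints(np.array(P,float).reshape(-1,3),cv2.Rodrigues(M[:3,:3])[0],M[:3,3],c["mtx"],c["D"])[0].reshape(-1,2)
def snap(n,name):
    s=arm.sense();f=arm.grab_frame(n);cv2.imwrite(f"pics/{name}.png",f[:,:,::-1]);T=pose(s);np.save(f"pics/{name}.npy",T);return f,T
E
python3 - <<'E'
from h import *
p=ray("wrist",[(278,160),(465,122),(212,73),(347,55),(233,0),(443,0),(280,48),(418,66)],.1065);print(p)
d=p[1]-p[0];print(np.degrees(np.arctan2(d[1],d[0])),np.linalg.norm(d))
print(ray("scene",[(329,191),(383,186),(386,238),(329,240),(357,179)],.1065))
E
```

```text
[[0.4833 0.0352 0.1065]
 [0.6606 0.0709 0.1065]
 [0.4269 0.1135 0.1065]
 [0.5482 0.1282 0.1065]
 [0.4504 0.1708 0.1065]
 [0.6286 0.1709 0.1065]
 [0.489  0.1338 0.1065]
 [0.612  0.1193 0.1065]]
11.394883002879906 0.1807809076797359
[[0.5101 0.0451 0.1065]
 [0.4547 0.2154 0.1065]
 [0.661  0.2448 0.1065]
 [0.7    0.079  0.1065]
 [0.4401 0.1272 0.1065]]
```

Call:
step_arm:
  motion:
    - [0.1,-0.13,-0.25,-0.09]
    - [0.2,-0.26,-0.25,-0.18]
    - [0.3,-0.4,-0.25,-0.27]
    - [0.4,-0.53,-0.25,-0.36]
    - [0.4,-0.53,-0.25,-0.45]
    - [0.4,-0.53,-0.25,-0.54]
    - [0.4,-0.53,-0.25,-0.63]
    - [0.4,-0.53,-0.25,-0.72]
  jaw: 1

```text
time_s: 0.95
position: [0.645, 0.1594, 0.3008]
orientation: [-0.0, 0.843, 0.539, -0.001]
ft_force: [0.0, -0.7, 0.1]
opening: 1.004
```

Call:
step_arm:
  motion:
    - [0,0,0,-0.09]
    - [0,0,0,-0.18]
    - [0,0,0,-0.27]
    - [0,0,0,-0.36]
    - [0,0,0,-0.407]
    - [0,0,0,-0.407]
    - [0,0,0,-0.407]
    - [0,0,0,-0.407]

```text
time_s: 1.75
position: [0.645, 0.159, 0.3016]
orientation: [-0.0, 0.634, 0.774, -0.0]
ft_force: [-0.5, 0.2, 0.2]
opening: 1.002
```

```bash
python3 - <<'E'
from h import *
f,T=snap("wrist","w1");print(T,arm.sense()["time_s"])
E
```

```text
[[-0.1967  0.9805 -0.0002  0.645 ]
 [ 0.9805  0.1967 -0.      0.159 ]
 [ 0.     -0.0002 -1.      0.3016]
 [ 0.      0.      0.      1.    ]] 1.8
```

View pics/w1.png

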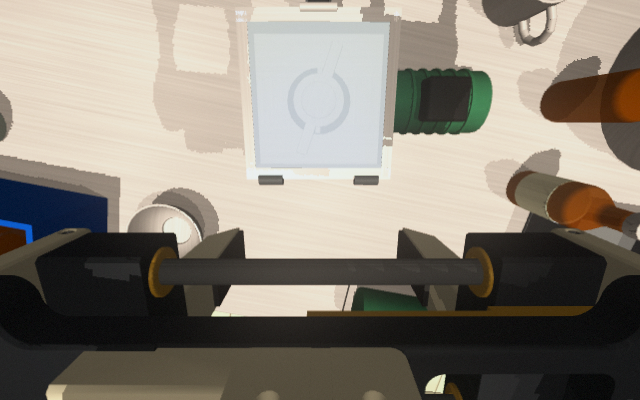

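The wrist view now looks straight onto the shut lid. Its corners are about (238,10), (400,10), (393,180) and (247,179), with the hinge blocks at (271,181) and (366,181). The hub is at (319,99), and the sweep arms run from (303,152) to (341,45).

```bash
python3 - <<'E'
from h import *
T=np.load("pics/w1.npy")
c=ray("wrist",[(238,10),(400,10),(393,180),(247,179)],.1065,T);print(c)
def ang(v):return np.degrees(np.arctan2(v[1],v[0]))
print("yaw",ang(c[3]-c[0]),ang(c[2]-c[1]),ang(c[1]-c[0])-90,ang(c[2]-c[3])-90,[np.linalg.norm(c[i]-c[i-1]) for i in range(4)],c.mean(0))
h=ray("wrist",[(271,181),(366,181)],.1035,T);print("hinge",h,ang(h[1]-h[0])-90,h.mean(0))
s=ray("wrist",[(319,99)],.09,T);a=ray("wrist",[(303,152),(341,45)],.084,T)
print("hub",s,"arm",a,ang(a[1]-a[0]),np.linalg.norm(a[1]-a[0]))
E
```

```text
[[0.4783 0.0341 0.1065]
 [0.4438 0.2067 0.1065]
 [0.6271 0.2485 0.1065]
 [0.662  0.068  0.1065]]
yaw 10.460738472336397 12.845511839036664 11.330971128394296 10.945764737817314 [np.float64(0.18678424922101), np.float64(0.176021342481762), np.float64(0.188064327560561), np.float64(0.18383300787769646)] [0.5528 0.1393 0.1065]
hinge [[0.6593 0.0976 0.1035]
 [0.6356 0.216  0.1035]] 11.344959039341163 [0.6474 0.1568 0.1035]
hub [[0.5497 0.1379 0.09  ]] arm [[0.6176 0.1301 0.084 ]
 [0.4846 0.1516 0.084 ]] 170.82372865774508 0.13471915417696603
```

Call:
step_arm:
  motion:
    - [-0.002,-0.15,0,0]
    - [-0.004,-0.3,0.05,0]
    - [-0.006,-0.45,0.15,0]
    - [-0.008,-0.6,0.25,0]
    - [-0.008,-0.735,0.35,0]
    - [-0.008,-0.739,0.45,0]
    - [-0.008,-0.739,0.55,0]
    - [-0.008,-0.739,0.55,0]

```text
time_s: 2.6
position: [0.4257, 0.1125, 0.1343]
orientation: [-0.002, 0.634, 0.774, -0.002]
ft_force: [-0.0, -0.8, 0.4]
opening: 1.003
```

```bash
python3 - <<'E'
from h import *
f,T=snap("wrist","w2");print(T,arm.sense()["time_s"])
g,_=snap("side","s2")
cv2.imwrite("pics/w2s.png",np.vstack([f[60:360,120:520],cv2.resize(g[130:280,220:420],(400,300))])[:,:,::-1])
E
```

```text
[[-0.1973  0.9803 -0.0062  0.4257]
 [ 0.9803  0.1973 -0.0005  0.1125]
 [ 0.0007 -0.0062 -1.      0.1343]
 [ 0.      0.      0.      1.    ]] 2.65
```

View pics/w2s.png

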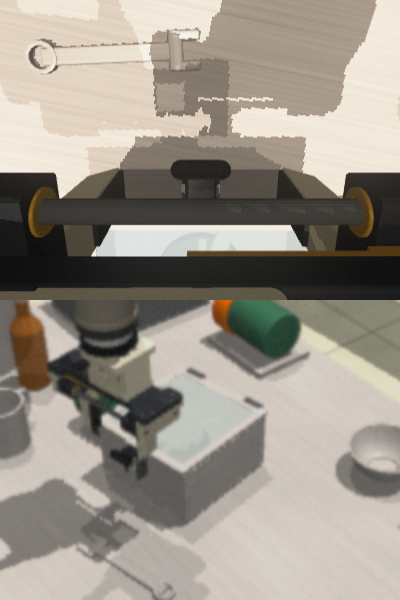

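The upper crop shows the bar at full-frame (321,229), centred between the open fingers and about 2 mm towards the mill. I'll descend and grip its ball ends.

Call:
step_arm:
  motion:
    - [0,0.007,0.06,0]
    - [0,0.007,0.12,0]
    - [0,0.007,0.166,0]
    - [0,0.007,0.166,0]
    - [0,0.007,0.166,0]
    - [0,0.007,0.166,0]
    - [0,0.007,0.166,0]
    - [0,0.007,0.166,0]

```text
time_s: 3.5
position: [0.4307, 0.1132, 0.0875]
orientation: [0.0, 0.633, 0.774, 0.0]
ft_force: [1.1, 0.5, 0.2]
opening: 1.002
```

Call:
step_arm:
  motion:
    - [0,0,0,0]
    - [0,0,0,0]
    - [0,0,0,0]
    - [0,0,0,0]
    - [0,0,0,0]
    - [0,0,0,0]
    - [0,0,0,0]
    - [0,0,0,0]
  jaw: -1
  force: 25

```text
time_s: 4.3
position: [0.4302, 0.1132, 0.0869]
orientation: [-0.0, 0.633, 0.774, 0.0]
ft_force: [-0.6, 0.8, -0.5]
opening: 0.434
```

Call:
step_arm:
  motion:
    - [0,0.001,-0.012,0]
    - [0,0.003,-0.024,0]
    - [0,0.006,-0.036,0]
    - [0,0.01,-0.048,0]
    - [0,0.012,-0.052,0]
    - [0,0.012,-0.052,0]
    - [0,0.012,-0.052,0]
    - [0,0.012,-0.052,0]

```text
time_s: 5.1
position: [0.4317, 0.1136, 0.1017]
orientation: [-0.002, 0.633, 0.774, -0.002]
ft_force: [-6.1, -1.3, -17.1]
opening: 0.435
```

```bash
python3 - <<'E'
from h import *
g,_=snap("side","s3");s=arm.sense();print(s["ft_force"],s["opening"],s["position"])
cv2.imwrite("pics/s3c.png",cv2.resize(g[130:280,220:420],(800,600))[:,:,::-1])
E
```

```text
[ -5.1395  -1.4252 -16.5384] 0.43043501565872266 [0.4317 0.1136 0.1018]
```

View pics/s3c.png

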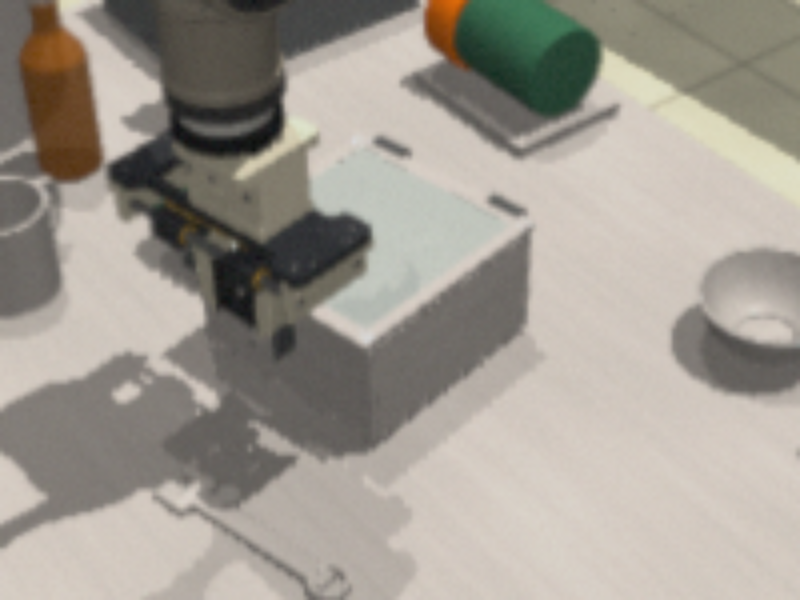

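The bar is still gripped (opening 0.43) and lifted about 15 mm. The crop shows the lid not yet raised, so I'll let go and back off to let it pop.

Call:
step_arm:
  motion:
    - [0,0,-0.01,0]
    - [0,0,-0.03,0]
    - [0,0,-0.06,0]
    - [0,-0.05,-0.1,0]
    - [0,-0.15,-0.15,0]
    - [0,-0.25,-0.2,0]
    - [0,-0.3,-0.25,0]
    - [0,-0.3,-0.25,0]
  jaw: 1

```text
time_s: 5.95
position: [0.3463, 0.0961, 0.1806]
orientation: [0.003, 0.633, 0.774, 0.002]
ft_force: [-0.3, -0.4, -0.0]
opening: 0.994
```

```bash
python3 - <<'E'
from h import *
g,_=snap("side","s4");s=arm.sense();print(s["ft_force"],s["opening"],s["position"])
f,T=snap("wrist","w4")
cv2.imwrite("pics/s4c.png",np.hstack([cv2.resize(g[130:280,220:420],(400,300)),f[60:360,120:520]])[:,:,::-1])
E
```

```text
[0.2648 0.8531 0.3474] 0.9970242542653986 [0.3471 0.0961 0.1796]
```

View pics/s4c.png

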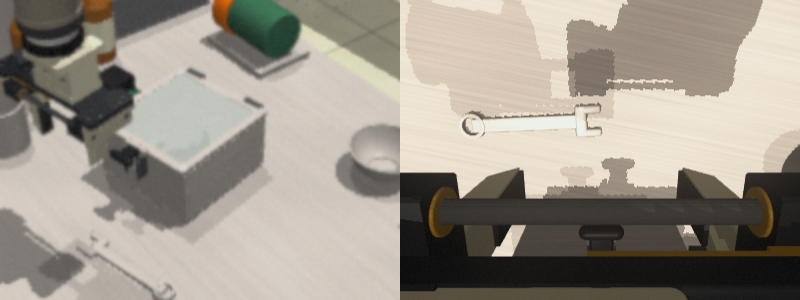

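The lid is still flat and the paddle is back down at about (600,232) in the right half, so the grip slipped. I'll retry with more grip force, slightly lower, and lift slowly while watching the force.

Call:
step_arm:
  motion:
    - [0,0.1,0.02,0]
    - [0,0.2,0.1,0]
    - [0,0.288,0.2,0]
    - [0,0.288,0.3,0]
    - [0,0.288,0.312,0]
    - [0,0.288,0.312,0]
    - [0,0.288,0.312,0]
    - [0,0.288,0.312,0]
  jaw: 1

```text
time_s: 6.85
position: [0.4311, 0.1132, 0.0853]
orientation: [0.001, 0.633, 0.774, 0.001]
ft_force: [0.5, -0.9, 0.4]
opening: 1.001
```

Call:
step_arm:
  motion:
    - [0,0,0,0]
    - [0,0,0,0]
    - [0,0,0,0]
    - [0,0,0,0]
    - [0,0,0,0]
    - [0,0,0,0]
    - [0,0,0,0]
    - [0,0,0,0]
  jaw: -1
  force: 55

```text
time_s: 7.65
position: [0.4302, 0.1133, 0.0839]
orientation: [-0.0, 0.633, 0.774, 0.0]
ft_force: [0.4, 0.6, -0.4]
opening: 0.421
```

Call:
step_arm:
  motion:
    - [0,0,-0.004,0]
    - [0,0,-0.008,0]
    - [0,0,-0.012,0]
    - [0,0,-0.016,0]
    - [0,0,-0.02,0]
    - [0,0,-0.02,0]
    - [0,0,-0.02,0]
    - [0,0,-0.02,0]

```text
time_s: 8.45
position: [0.4305, 0.1133, 0.0882]
orientation: [-0.0, 0.633, 0.774, -0.0]
ft_force: [8.3, 2.3, -23.3]
opening: 0.418
```

Call:
step_arm:
  motion:
    - [0,0.001,-0.005,0]
    - [0,0.002,-0.01,0]
    - [0,0.004,-0.015,0]
    - [0,0.006,-0.02,0]
    - [0,0.008,-0.025,0]
    - [0,0.01,-0.03,0]
    - [0,0.012,-0.035,0]
    - [0,0.012,-0.035,0]

```text
time_s: 9.25
position: [0.4312, 0.1136, 0.1004]
orientation: [-0.002, 0.633, 0.774, -0.002]
ft_force: [-8.3, -1.7, -1.2]
opening: 0.423
```

```bash
python3 - <<'E'
from h import *
s=arm.sense();print(s["ft_force"],s["wrist_torque"],s["opening"],s["position"])
f,T=snap("wrist","w5");c,_=snap("scene","c5")
a=cv2.imread("pics/w2.png")[:,:,::-1]
k=lambda g:np.clip(cv2.resize(g[200:260,260:380],(400,200)).astype(float)*3,0,255)
cv2.imwrite("pics/c5c.png",np.vstack([k(a),k(f),cv2.resize(c[150:250,290:430],(400,200))])[:,:,::-1])
E
```

```text
[-8.3067 -1.7245 -1.2289] [-0.0438  1.3925  0.061 ] 0.42304211902573846 [0.4312 0.1136 0.1004][ WARN:0@2.619] global loadsave.cpp:1063 imwrite_ Unsupported depth image for selected encoder is fallbacked to CV_8U.
```

View pics/c5c.png

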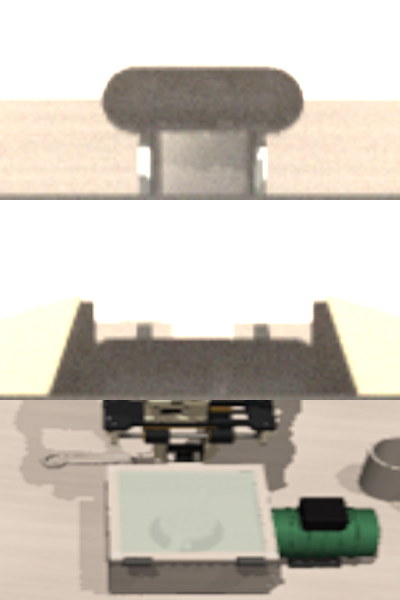

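The middle crop shows the bar still held between the pads. The vertical force has dropped to about 1 N, so the latch seems clear. I'll carry it further up, then let go.

Call:
step_arm:
  motion:
    - [0,-0.004,-0.015,0]
    - [0,-0.004,-0.03,0]
    - [0,-0.002,-0.05,0]
    - [0,0,-0.07,0]
    - [0,0.005,-0.09,0]
    - [0,0.01,-0.11,0]
    - [0,0.015,-0.13,0]
    - [0,0.015,-0.13,0]

```text
time_s: 10.15
position: [0.4369, 0.1147, 0.1409]
orientation: [-0.001, 0.633, 0.774, -0.001]
ft_force: [-8.5, -1.8, 3.2]
opening: 0.423
```

```bash
python3 - <<'E'
from h import *
s=arm.sense();print(s["ft_force"],s["wrist_torque"],s["opening"],s["position"])
f,T=snap("side","s6");c,_=snap("scene","c6")
k=lambda g:cv2.resize(g,(400,280))
cv2.imwrite("pics/c6c.png",np.vstack([k(f[130:270,230:430]),k(c[150:250,290:430])])[:,:,::-1])
E
```

```text
[-8.5414 -1.8169  3.1909] [-0.0131  1.5037  0.0571] 0.4225985153613694 [0.4369 0.1147 0.1409]
```

View pics/c6c.png

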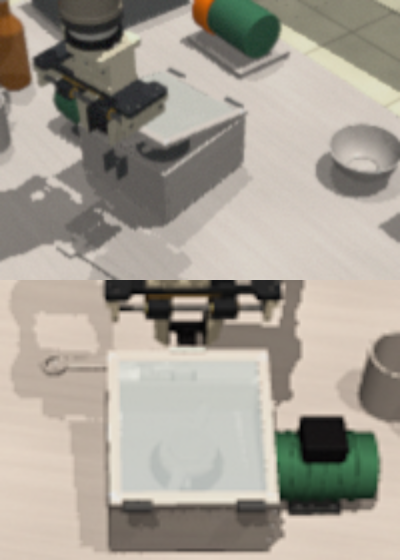

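The lid is clearly ajar (about 0.25 rad) and pushing up at 3 N. I'll let go while backing off.

Call:
step_arm:
  motion:
    - [0,0,0,0]
    - [0,0,0,0]
    - [0,-0.05,-0.02,0]
    - [0,-0.15,-0.04,0]
    - [0,-0.25,-0.08,0]
    - [-0.05,-0.3,-0.12,0]
    - [-0.12,-0.3,-0.14,0]
    - [-0.2,-0.3,-0.14,0]
  jaw: 1
  force: 30

```text
time_s: 11.05
position: [0.3634, 0.0375, 0.1835]
orientation: [0.003, 0.633, 0.774, 0.002]
ft_force: [0.6, 0.0, -0.6]
opening: 0.996
```

Call:
step_arm:
  motion:
    - [0,0,0,0]
    - [0,0,0,0]
    - [0,0,0,0]
    - [0,0,0,0]
    - [0,0,0,0]
    - [0,0,0,0]
    - [0,0,0,0]
    - [0,0,0,0]
  jaw: -1

```text
time_s: 11.85
position: [0.3618, 0.0382, 0.1814]
orientation: [-0.0, 0.633, 0.774, -0.0]
ft_force: [0.0, -0.2, 0.3]
opening: 0.355
```

```bash
python3 - <<'E'
from h import *
T=pose();print(T[:3,3]);A=np.array([.552,.138]);a=np.radians(11.4);X=np.array([np.cos(a),np.sin(a)]);Y=np.array([-X[1],X[0]])
print("mill coords",(T[:2,3]-A)@X,(T[:2,3]-A)@Y)
f,T=snap("side","s7");c,_=snap("scene","c7")
# overlays: predicted lid corners for angles
for n,im in(("side",f),("scene",c)):
  for th,col in((.3,(255,0,0)),(.6,(0,160,0)),(.7,(0,0,255))):
    P=[np.r_[A+X*(.096-.19*np.cos(th))+Y*y,.1035+.19*np.sin(th)] for y in(-.09,.09)]
    p=proj(n,P).astype(int);[cv2.circle(im,tuple(int(v) for v in q),1,col,-1) for q in p]
k=lambda g:cv2.resize(g,(560,300))
cv2.imwrite("pics/c7c.png",np.vstack([k(f[130:280,200:480]),k(c[130:250,250:474])])[:,:,::-1])
E
```

```text
[0.3618 0.0382 0.1814]
mill coords -0.20613422095676673 -0.06023989946243575
```

View pics/c7c.png

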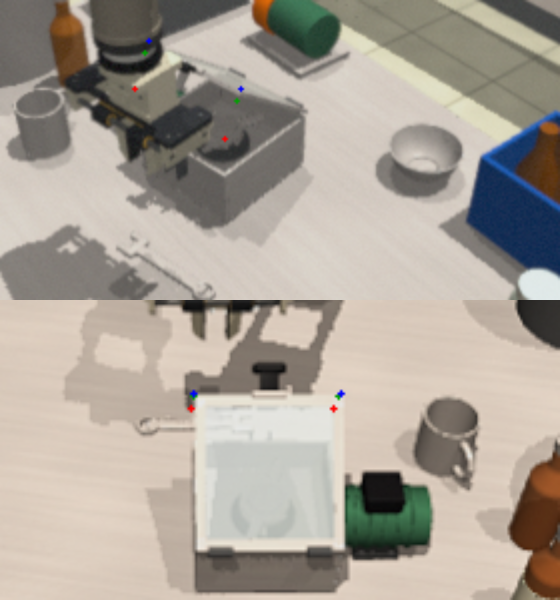

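The lid stands at about 0.6 rad (the edge matches the green marks) with the paddle clear. I'll push it up with the shut fingers about 60 mm to the −y side of the latch.

Call:
step_arm:
  motion:
    - [0,0.13,0,0]
    - [0,0.26,0,0]
    - [0,0.38,0.005,0]
    - [0,0.443,0.005,0]
    - [0,0.485,-0.055,0]
    - [0,0.527,-0.11,0]
    - [0,0.575,-0.16,0]
    - [0,0.623,-0.203,0]

```text
time_s: 12.75
position: [0.5455, 0.0752, 0.2429]
orientation: [-0.0, 0.633, 0.774, -0.0]
ft_force: [-0.1, -0.6, 0.4]
opening: 0.005
```

Call:
step_arm:
  motion:
    - [0,0.055,-0.035,0]
    - [0,0.11,-0.07,0]
    - [0,0.17,-0.09,0]
    - [0,0.233,-0.11,0]
    - [0,0.287,-0.117,0]
    - [0,0.34,-0.122,0]
    - [0,0.372,-0.122,0]
    - [0,0.372,-0.122,0]

```text
time_s: 13.55
position: [0.6551, 0.0973, 0.2778]
orientation: [-0.0, 0.633, 0.774, -0.0]
ft_force: [-0.4, 0.2, -1.3]
opening: 0.007
```

Call:
step_arm:
  motion:
    - [0,-0.05,0,0]
    - [0,-0.15,0,0]
    - [0,-0.25,0,0]
    - [0.05,-0.3,0,0]
    - [0.1,-0.3,0,0]
    - [0.1,-0.3,0,0]
    - [0.1,-0.3,0,0]
    - [0.1,-0.3,0,0]

```text
time_s: 14.35
position: [0.5609, 0.1086, 0.2786]
orientation: [0.0, 0.633, 0.774, -0.0]
ft_force: [0.2, 0.5, -0.5]
opening: 0.002
```

```bash
python3 - <<'E'
from h import *
A=np.array([.552,.138]);a=np.radians(11.4);X=np.array([np.cos(a),np.sin(a)]);Y=np.array([-X[1],X[0]])
f,T=snap("scene","c8");w,T=snap("wrist","w8");print(T)
for th,col in((1.4,(255,0,0)),(1.57,(0,160,0)),(1.7,(0,0,255))):
    P=[np.r_[A+X*(.096-.19*np.cos(th))+Y*y,.1035+.19*np.sin(th)] for y in(-.09,.09)]
    [cv2.circle(f,tuple(int(v) for v in q),1,col,-1) for q in proj("scene",P)]
k=cv2.resize(f[110:250,290:430],(400,400))
cv2.imwrite("pics/c8c.png",np.hstack([k,w[:,120:520]])[:,:,::-1])
E
```

```text
[[-0.198   0.9802 -0.0003  0.5609]
 [ 0.9802  0.198  -0.0003  0.1085]
 [-0.0002 -0.0004 -1.      0.2785]
 [ 0.      0.      0.      1.    ]]
```

View pics/c8c.png

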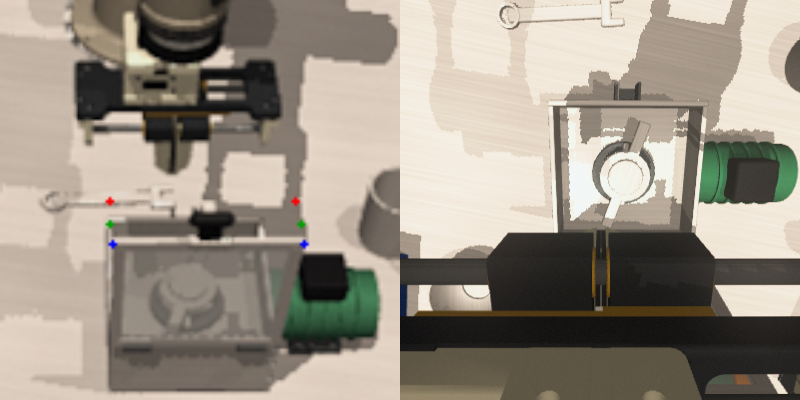

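The lid stands slightly past upright (about 1.65 rad, between the green and blue marks). The wrist half shows the open pan with the sweep at crop (625,175). I'll move closer for one good look at the dogs.

Call:
step_arm:
  motion:
    - [0.05,0.05,0.06,0]
    - [0.103,0.107,0.12,0]
    - [0.103,0.107,0.18,0]
    - [0.103,0.107,0.228,0]
    - [0.103,0.107,0.228,0]
    - [0.103,0.107,0.228,0]
    - [0.103,0.107,0.228,0]
    - [0.103,0.107,0.228,0]

```text
time_s: 15.25
position: [0.5861, 0.1454, 0.2116]
orientation: [0.001, 0.633, 0.774, 0.001]
ft_force: [0.1, -0.5, 0.0]
opening: 0.003
```

```bash
python3 - <<'E'
from h import *
f,T=snap("wrist","w9");print(T,arm.sense()["ft_force"])
A=np.array([.552,.138])
print("axis px",proj("wrist",[[*A,.06],[*A,.09],[*A,.048]],T))
# rectified plan view at z=.064 (world axes: x right, y up), 2.5px/mm, +-80mm
def plan(z,half,s):
    n=int(2*half*s*1000);u,v=np.meshgrid(np.arange(n),np.arange(n))
    P=np.stack([A[0]-half+u/(s*1000),A[1]+half-v/(s*1000),np.full(u.shape,z)],-1)
    m=proj("wrist",P.reshape(-1,3),T).astype(np.float32).reshape(n,n,2)
    return cv2.remap(f,m[...,0],m[...,1],cv2.INTER_CUBIC)
a=plan(.068,.08,2.5);b=plan(.068,.05,8)[:,:]
b=cv2.resize(b,(400,400))
l=cv2.resize(f[60:260,220:420],(400,400),interpolation=cv2.INTER_CUBIC)
b=np.clip((b.astype(float)-20)*1.1,0,255).astype(np.uint8)
cv2.imwrite("pics/c9.png",np.vstack([np.hstack([a,b])[:,:,::-1]]))
g=cv2.cvtColor(f,cv2.COLOR_RGB2GRAY)
th=np.radians(np.arange(0,360,5))
for z,r in((.066,.037),(.066,.035)):
    p=proj("wrist",[[A[0]+r*np.cos(t),A[1]+r*np.sin(t),z] for t in th],T).astype(np.float32)
    print(r,cv2.remap(g,p[:,:1],p[:,1:],cv2.INTER_LINEAR).ravel())
E
```

```text
[[-0.1979  0.9802  0.0019  0.5861]
 [ 0.9802  0.1979  0.0002  0.1454]
 [-0.0002  0.002  -1.      0.2116]
 [ 0.      0.      0.      1.    ]] [0.229  0.2736 0.5908]
axis px [[320.1509 155.8683]
 [320.0928 159.5215]
 [320.1712 154.5918]]
0.037 [236 247 248 137 133 132 125 122 109 107 118 124 127 128 127 124 115 113
  83  82  82  80  83  81  82  80  81  80  82  81  79  68  70 135 135 136
 141 112 134 101  72  72  73  74  75  75  75  74  75  75  75  75  76  77
  75  76  77  75  76  75 115 128 129 128 128 121 124 126 155 245 243 240]
0.035 [234 235 244 133 143 137 121 116 116 117 110 130 130 128 128 124 124 122
  82  81  82  82  83  80  83  79  81  79  80  80  70  69  77 132 136 136
 137 105 134 106  73  72  74  73  74  74  72  76  76  76  81  77  77  77
  77  77  80  80  76  82 108 121 138 143 154 143 147 169 181 245 243 240]
```

View pics/c9.png

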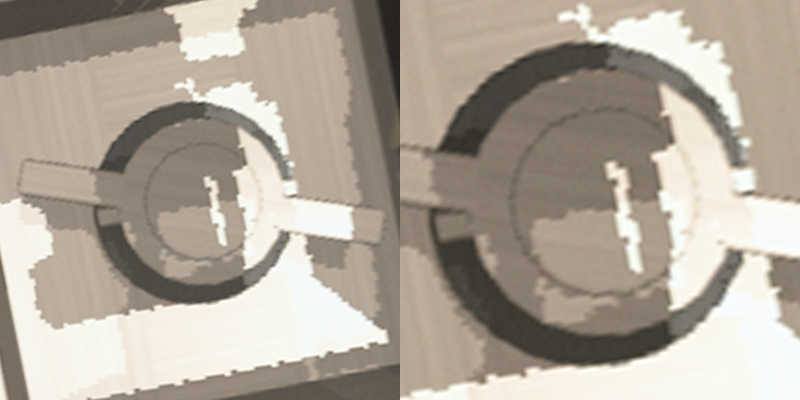

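In the rectified plan view (world axes, 4 px/mm in the right half, centre (600,200)) the left dog shows at (453,225) and the right one at (742,183). That puts the dogs at about 7.5°. The arms lie at about −7.5°/172.5°, so the slot needs about 75° clockwise. I'll enter the pan behind the −x arm with shut fingers.

Call:
step_arm:
  motion:
    - [-0.02,-0.1,0.02,0]
    - [-0.04,-0.22,0.08,0]
    - [-0.062,-0.327,0.15,0]
    - [-0.062,-0.327,0.25,0]
    - [-0.062,-0.327,0.35,0]
    - [-0.062,-0.327,0.42,0]
    - [-0.062,-0.327,0.479,0]
    - [-0.062,-0.327,0.479,0]
  jaw: -1

```text
time_s: 16.1
position: [0.492, 0.1077, 0.0653]
orientation: [-0.001, 0.633, 0.774, -0.001]
ft_force: [0.3, 0.7, 1.3]
opening: 0.003
```

Call:
step_arm:
  motion:
    - [0.033,0.009,0,0]
    - [0.07,0.011,0,0]
    - [0.109,0.014,0,0]
    - [0.125,0.026,0,0]
    - [0.139,0.039,0,0]
    - [0.157,0.065,0,0]
    - [0.181,0.086,0,0]
    - [0.202,0.105,0,0]

```text
time_s: 16.9
position: [0.5109, 0.1737, 0.0662]
orientation: [-0.001, 0.633, 0.774, -0.002]
ft_force: [-5.1, -2.0, 0.3]
opening: 0.004
```

```bash
cat > sw.py <<'E'
from h import *
A=np.array([.552,.138]);a=np.radians(11.4)
T=pose();d=T[:2,3]-A;print("mill",d@[np.cos(a),np.sin(a)],d@[-np.sin(a),np.cos(a)],T[2,3],arm.sense()["ft_force"])
E
python3 sw.py
```

```text
mill -0.033228526560748275 0.0431374715125808 0.06616833188801696 [-5.0508 -2.0145  0.3401]
```

Call:
step_arm:
  motion:
    - [0.006,0.008,0,0]
    - [0.012,0.017,0,0]
    - [0.018,0.026,0,0]
    - [0.024,0.035,0,0]
    - [0.028,0.043,0,0]
    - [0.03,0.05,0,0]
    - [0.03,0.05,0,0]
    - [0.03,0.05,0,0]

```text
time_s: 17.7
position: [0.5252, 0.1852, 0.0669]
orientation: [0.0, 0.633, 0.774, 0.0]
ft_force: [-0.7, -0.7, -0.6]
opening: 0.005
```

```bash
python3 sw.py
```

```text
mill -0.01697192148745676 0.051576660496755786 0.06692018559412077 [-0.6792 -0.7232 -0.5971]
```

Call:
step_arm:
  motion:
    - [0.003,0.004,0,0]
    - [0.006,0.008,0,0]
    - [0.008,0.012,0,0]
    - [0.01,0.016,0,0]
    - [0.01,0.02,0,0]
    - [0.01,0.024,0,0]
    - [0.01,0.024,0,0]
    - [0.01,0.024,0,0]

```text
time_s: 18.5
position: [0.5307, 0.1898, 0.0666]
orientation: [-0.001, 0.633, 0.774, -0.0]
ft_force: [-3.5, 0.5, -0.0]
opening: 0.006
```

```bash
python3 sw.py; python3 - <<'E'
from h import *
f,T=snap("scene","c10")
E
```

```text
mill -0.010627840071691255 0.05498422044666035 0.06658489571339349 [-3.5447  0.469  -0.0472]
```

Call:
step_arm:
  motion:
    - [0,0.003,0,0]
    - [0,0.006,0,0]
    - [0,0.01,0,0]
    - [0,0.014,0,0]
    - [0,0.014,0,0]
    - [0,0.014,0,0]
    - [0,0.014,0,0]
    - [0,0.014,0,0]

```text
time_s: 19.35
position: [0.532, 0.1904, 0.0662]
orientation: [-0.003, 0.633, 0.774, -0.003]
ft_force: [-12.2, 2.4, 4.9]
opening: 0.004
```

```bash
python3 sw.py
```

```text
mill -0.009266841251001069 0.05530463819236392 0.06620196140697132 [-12.2276   2.3615   4.9286]
```

Blocked at about 12 N where alignment was expected, which fits the slot having dropped over the dogs. I'll back off, rise and go over the axis.

Call:
step_arm:
  motion:
    - [0,-0.03,0,0]
    - [0,-0.05,-0.06,0]
    - [0,-0.05,-0.14,0]
    - [0,-0.05,-0.2,0]
    - [-0.05,-0.03,-0.22,0]
    - [-0.12,0,-0.22,0]
    - [-0.184,0.021,-0.22,0]
    - [-0.184,0.021,-0.22,0]

```text
time_s: 20.15
position: [0.5546, 0.1344, 0.1324]
orientation: [0.001, 0.634, 0.773, 0.0]
ft_force: [-0.2, 0.1, -0.4]
opening: 0.006
```

```bash
python3 sw.py; python3 - <<'E'
from h import *
f,T=snap("wrist","w11");f,_=snap("side","s11");c,_=snap("scene","c11")
E
```

```text
mill 0.0018486389975016248 -0.004004437928306408 0.13238508550870698 [-0.2032  0.0671 -0.4132]
```

Call:
step_arm:
  motion:
    - [0.013,-0.005,0.03,0]
    - [0.013,-0.005,0.08,0]
    - [0.013,-0.005,0.12,0]
    - [0.013,-0.005,0.135,0]
    - [0.013,-0.005,0.14,0]
    - [0.013,-0.005,0.145,0]
    - [0.013,-0.005,0.15,0]
    - [0.013,-0.005,0.15,0]

```text
time_s: 21.1
position: [0.5506, 0.1411, 0.0881]
orientation: [0.0, 0.633, 0.774, 0.0]
ft_force: [0.1, -0.3, -0.1]
opening: 0.007
```

```bash
python3 sw.py
```

```text
mill -0.0007767787288126671 0.003327908772629257 0.08806895900460797 [ 0.0565 -0.3226 -0.1415]
```

No contact at 88 mm, and the riding height was 90 mm, so it has dropped. Now I'll press.

Call:
step_arm:
  motion:
    - [-0.011,0,0,0]
    - [-0.011,0,0.006,0]
    - [-0.011,0,0.012,0]
    - [-0.011,0,0.018,0]
    - [-0.011,0,0.024,0]
    - [-0.011,0,0.03,0]
    - [-0.011,0,0.03,0]
    - [-0.011,0,0.03,0]

```text
time_s: 21.9
position: [0.5514, 0.1381, 0.0822]
orientation: [0.001, 0.633, 0.774, 0.001]
ft_force: [-7.9, -0.2, 23.7]
opening: 0.005
```

```bash
python3 sw.py
```

```text
mill -0.0005331915648006785 0.00019143872596568442 0.0821568591312223 [-7.9254 -0.1684 23.7002]
```

Call:
step_arm:
  motion:
    - [0,0,0.003,0]
    - [0,0,0.006,0]
    - [0,0,0.006,0]
    - [0,0,0.006,0]
    - [0,0,0.006,0]
    - [0,0,0.006,0]
    - [0,0,0.006,0]
    - [0,0,0.006,0]

```text
time_s: 22.7
position: [0.5515, 0.1381, 0.082]
orientation: [0.001, 0.633, 0.774, 0.001]
ft_force: [-12.9, -1.7, 37.1]
opening: 0.003
```

Call:
step_arm:
  motion:
    - [0,0,-0.06,0]
    - [0,0,-0.16,0]
    - [0,0,-0.28,0]
    - [0,0,-0.4,0]
    - [0,0.05,-0.45,0]
    - [0,0.11,-0.45,0]
    - [0,0.11,-0.45,0]
    - [0,0.11,-0.45,0]

```text
time_s: 23.5
position: [0.5827, 0.1443, 0.2111]
orientation: [-0.001, 0.633, 0.774, -0.001]
ft_force: [0.3, -0.8, -0.2]
opening: 0.004
```

```bash
python3 sw.py; python3 - <<'E'
from h import *
f,T=snap("wrist","w12");g,_=snap("scene","c12");s,_=snap("side","s12")
A=np.array([.552,.138]);gr=cv2.cvtColor(f,cv2.COLOR_RGB2GRAY)
# plan view at home arm height; compare brightness around circle r=60 to find arms; spindle ring r=37
def ring(r,z,st=5):
    t=np.radians(np.arange(0,360,st));p=proj("wrist",np.c_[A[0]+r*np.cos(t),A[1]+r*np.sin(t),np.full(len(t),z)],T).astype(np.float32)
    return cv2.remap(gr,p[:,:1],p[:,1:],cv2.INTER_LINEAR).ravel()
print(ring(.037,.064));print(ring(.06,.076))
# lid edge: bright row profile in scene
for th in(1.5,1.57,1.62,1.65,1.68,1.72):
    a=np.radians(11.4);X=np.array([np.cos(a),np.sin(a)]);Y=np.array([-X[1],X[0]])
    P=[np.r_[A+X*(.096-.19*np.cos(th))+Y*y,.1035+.19*np.sin(th)] for y in np.linspace(-.08,.08,41) if abs(y)>.03]
    p=proj("scene",P).astype(np.float32);print(th,cv2.remap(cv2.cvtColor(g,cv2.COLOR_RGB2GRAY),p[:,:1],p[:,1:],cv2.INTER_LINEAR).mean(), p[0])
print(proj("wrist",[[*A,.082]],T))
x,y=proj("wrist",[[*A,.082]],T)[0].astype(int)
cv2.imwrite("pics/fin.png",np.hstack([cv2.resize(f[max(0,y-90):y+90,x-90:x+90],(400,400)),cv2.resize(g[110:250,290:430],(400,400))])[:,:,::-1])
E
```

```text
mill 0.03133965922016433 8.879677059196789e-05 0.21114807040917555 [ 0.315 -0.752 -0.164]
[125 245 248 128 131 131 129 131 126 115 116 126 129 128 124 125 124 176
 177 178 180  81  82  82  83  79  81  81  82  80  81  75  70  69  70  70
  71 108 135 104  72  72  73  73  73  74  73  76  74  74  78  76  76  90
 142 142 138 136  79  88 123 128 130 128 130 138 138 141 142 137 137 137]
[167 154 166 150 164 172 173 178 173 177 176 178 176 179 176 199 247 246
 179 184 179 181 180 179 183 181 183 177 183 179 180 183 177 179 178 178
 179 177 179 178 178 177 177 174 176 176 180 238 236 239 240 242 206 139
 232 243 241 247 248 247 247 247 249 248 248 237 172 167 168 171 171 167]
1.5 191.07692307692307 [332.4069 185.0712]
1.57 133.46153846153845 [332.5454 188.6305]
1.62 122.34615384615384 [332.6406 191.3474]
1.65 192.03846153846155 [332.696  193.0439]
1.68 157.26923076923077 [332.75   194.7882]
1.72 105.11538461538461 [332.8197 197.185 ]
[[320.4586 162.5515]]
```

```bash
python3 -c "
from workcell import arm
print(arm.finish_job())"
```

```text
the job is handed in; nothing more can be done
None
```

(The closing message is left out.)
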